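# Pick the weighted carving mallet by feel

### The job

Two look-alike carver's mallets, one with a blue and one with an orange handle end, stand head down on their pads, and one of them has a heavy core. Lift the blue one well clear of its pad to feel its weight, set it back upright in the middle of its own pad and let go, then lift the orange one in the same way. Finish while still holding the heavier mallet upright and still, its head about 10 cm above the middle of the green round mat, ready to be handed over, with the lighter one standing released in the middle of its own pad; never tip a mallet over, and leave the other things on the bench alone.

Things in the scene. Friction and masses are not known exactly. Their poses are not given: they have to be found in the camera images.
- mallet_blue: loose carver's mallet standing on its head; origin: centre of its underside, z up the handle. Brown wooden head 76 mm across, 80 mm high; pale round handle, 28 mm across, from 80 to 165 mm above the origin, top 18 mm blue: grip it from above. 0.2 to 0.8 kg; one of the two, either one, hides a steel core (1 mm of play) and is at least 0.2 kg heavier
- mallet_orange: loose carver's mallet standing on its head; origin: centre of its underside, z up the handle. Brown wooden head 76 mm across, 80 mm high; pale round handle, 28 mm across, from 80 to 165 mm above the origin, top 18 mm orange: grip it from above. 0.2 to 0.8 kg; one of the two, either one, hides a steel core (1 mm of play) and is at least 0.2 kg heavier
- pad_blue: fixed round blue-rimmed cork pad, 120 mm across and 8 mm thick, on which the blue mallet stands at the start; origin at the centre of its underside, on the bench, so its top is 8 mm above the origin
- pad_orange: fixed round orange-rimmed cork pad, 120 mm across and 8 mm thick, on which the orange mallet stands at the start; origin at the centre of its underside, on the bench, so its top is 8 mm above the origin
- mat: fixed green round mat, 140 mm across and 3 mm thick, flat on the bench; origin at the centre of its underside
- pencil: bystander, to be left alone: flat red carpenter's pencil lying on the bench, 170 x 14 x 9 mm, origin under its middle
- chisel: bystander, to be left alone: wood chisel with a round yellow handle (22 mm thick), lying flat, 230 mm long along its x, origin under its middle
- wide_tape: bystander, to be left alone: roll of cream paper tape lying flat, 100 mm across, 48 mm high, origin at the centre of its underside
- narrow_tape: bystander, to be left alone: roll of yellow tape lying flat, 104 mm across, 22 mm high, origin at the centre of its underside
- tape_measure: bystander, to be left alone: black and green tape measure, 75 x 42 x 68 mm, origin at the centre of its underside
- glue: bystander, to be left alone: white glue bottle with an orange cap, 62 mm across, 170 mm high, origin at the centre of its underside
- offcut: bystander, to be left alone: pale wood offcut, 110 x 60 x 40 mm, origin at the centre of its underside
Mind the look-alikes: they are no part of the job. What is meant by the mat is not black, and is the larger of those in its own colour. Leave any purple look-alike of the mallet_orange alone.

How it is judged:
By the outcome, as a careful person would: the job done as asked, in the order asked, and still so for the second after the job is handed in, while the arm keeps its last pose, push and grip.
It also fails if it takes over 72 s, if anything falls off the work surface, if the arm or the gripper's body presses on something with over 40 N, if the wrist force passes 120 N, or if a joint passes its speed limit or range.

### The arm

A 7-joint arm with a two-finger parallel gripper is mounted at the origin on the work surface. World frame = base frame: x ahead of the robot, y to its left, z up, the work surface at z = 0. Lengths are in m, angles in rad, forces in N, time in s.
With the tool pointing down it reaches from about 0.425 to 0.875 m from the base axis. Payload 8.4 kg.
Tool frame: the origin (TCP) lies on the centre line of the jaws, within the pads' length; the fingertips stand 25 mm ahead of it and the grasp point (between the pads) lies 6 mm ahead of it; z points along the fingers, y is the line along which they close (so a half turn about z gives the same grasp; the last joint's range is limited). The gripper opens to 85 mm and grips with 20 to 120 N. Pads are 22 mm wide; open, the fingers measure 114 mm over their backs; the gripper's body (76 mm by 85 mm) begins 54 mm behind the grasp point. The pads swing forward as they close: fully open they stand 13 mm farther back than shut.
Start: joints at [1.214, 0.333, 0.04, 1.465, -0.013, 1.343, -0.059], TCP at [0.166, -0.628, 0.256] pointing down, gripper open.
Joint ranges: [-2.58, 2.58], [-0.38, 2.09], [-1.3, 1.39], [0.25, 2.4], [-1.5, 4.64], [0.08, 2.09], [-2.65, 2.65]. Speed limits (rad/s): [2.22, 2.22, 2.79, 2.79, 3.14, 3.14, 3.14].

### API

Orientations are given as a unit quaternion [w, x, y, z].
In Python, from cell import r gives the robot as it stands.
- The arm moves only by the shell command python3 -m creep 'ROWS' [FORCE]. ROWS is JSON, one flat list of numbers, 7 for each row, row after row: the shift along the world's x, y, z normalised to -1 to 1, where 1 is 40 mm, then the turn, a rotation vector about the world's x, y, z normalised to -1 to 1, where 1 is 0.1 rad, then the gripper command: -1 is fully open, 1 is shut, values between are in proportion. In form: [dx, dy, dz, ax, ay, az, hand, dx, dy, dz, ax, ay, az, hand, ...]. A call has 1 to 20 rows; each row shifts and turns the commanded pose from where the row before left it; what a row does not reach is not made up. A row lasts 1/12 s, in which the tool goes at most 41.7 mm and 7.16 degrees, less where a joint would pass 70% of its speed; a pose out of reach is approached as far as the arm can. A call with a number of a shift or a turn outside -1 to 1 is refused whole. A call with a gripper value outside its range is refused whole. The fingers move at their own pace and stop on an object; FORCE is the grip in N (left out, the last holds). Time passes only in rows, so rows that do not move let the fingers close. It gives the time, the measured TCP pose, the force, the opening and the grip force at its end, in the units of the state.
- r.sense(): the state, without advancing time (a new reading comes with each control period).
- r.grab_frame(name): name is "scene" or "top" or "wrist"; returns the picture (480x640x3 uint8, red, green, blue); there is no depth.
- r.camera_params(name): a dict with "fx", "fy", "cx", "cy" (pixels), "cam_to_world" (4x4, takes a point from camera to world coordinates); the wrist camera has in their place "mount" (4x4, takes a point from camera to tool coordinates, whose origin is the TCP and whose axes are the flange's). Camera axes: x right, y up, looking along -z (the intrinsics and any distortion apply to the point x, -y, -z); pixel columns grow to the right and rows downward; lengths in m; the calibration is good to about 2 mm. A picture is of the moment at which its call begins: read the wrist's pose just before it. camera_params takes no time and is no camera call.
- r.hand_in(): hands the job in; it is judged then, once.
Trained networks look in the newest picture that a camera, given by its name, has taken for a name from the list of things; names that differ only in an ending like _2 or _b are one class to them, and where a whole thing is asked for, a point or a joint stands for the part that bears it (a point fixed in the world has none). Each returns a list of dicts, best first, with "conf" (0 to 1); they miss things now and then, are a little off and sometimes report something else, mostly with a low value. They report only what shows in the picture. A call takes as long as a camera call. They do not tell look-alikes from the thing itself.
- r.recognise(thing, camera): "extent" ([centre column, centre row, width, height] in pixels, round what is visible of it).
- r.masks_of(thing, camera): "mask" (480x640 bool, what is visible of it) and "extent" ([centre column, centre row, width, height] in pixels, round what is visible of it).
The state is a dict: "time": time; "qpos": joint angles; "qd": joint speeds; "effort": joint torques, N m; "ee_pos": TCP position; "tcp_rot": TCP orientation; "ft_force": force on the tool from outside, world axes, zero at the start; "torque": the same for the moment, N m; "grip_width": opening from 0.0 (shut) to 1.0 (fully open); "grip_force": force on a finger pad.
Only numpy, scipy, OpenCV 4.12 (cv2) and the standard library are available. Lean on these libraries where they do the work, as an engineer would, in place of code of your own. Each camera call takes 0.05 s, during which the arm holds its last target. There are 200 camera calls.

## Working session

There is one attempt and no reset: what is moved stays moved. The work goes in short steps, Python scripts to look and compute and a shell command to move; the robot and the scene stay as the last step left them, time stands still between calls to the robot, and variables do not carry over. Pictures are saved under pics/ and viewed, at most 10 in all, crops included, and the job is handed in when it is done.

```bash
mkdir -p pics; ls; python3 - <<'E'
from cell import r
import cv2,numpy as np
s=r.sense();print({k:np.round(v,3).tolist() for k,v in s.items()})
for n in("top","scene"):
    im=r.grab_frame(n);cv2.imwrite(f"pics/{n}0.png",im[...,::-1])
    p=r.camera_params(n);print(n,{k:np.round(v,3).tolist() if not isinstance(v,str) else v for k,v in p.items()})
E
```

```text
pics
{'time': 0.0, 'qpos': [1.214, 0.334, 0.04, 1.466, -0.013, 1.343, -0.059], 'qd': [-0.001, -0.002, -0.001, -0.0, 0.001, 0.001, 0.001], 'effort': [-0.001, -65.855, 1.365, -40.556, 0.017, 0.013, 0.0], 'ee_pos': [0.166, -0.628, 0.255], 'tcp_rot': [-0.001, 0.992, 0.129, -0.0], 'ft_force': [-0.222, 0.316, 0.812], 'torque': [0.004, 0.01, -0.035], 'grip_force': 0.0, 'grip_width': 1.001}
top {'fx': 440.876, 'fy': 440.876, 'cx': 321.588, 'cy': 231.48, 'cam_to_world': [[0.001, 0.998, -0.059, 0.471], [-1.0, 0.003, 0.022, 0.024], [0.022, 0.058, 0.998, 1.069], [0.0, 0.0, 0.0, 1.0]]}
scene {'fx': 519.734, 'fy': 519.734, 'cx': 323.858, 'cy': 230.766, 'cam_to_world': [[-0.843, -0.432, 0.32, 1.036], [0.537, -0.69, 0.485, 0.747], [0.011, 0.581, 0.814, 1.308], [0.0, 0.0, 0.0, 1.0]]}
```

View pics/top0.png

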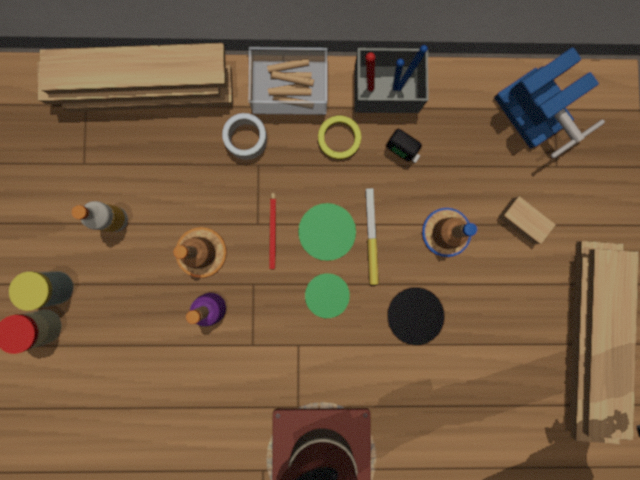

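View pics/scene0.png

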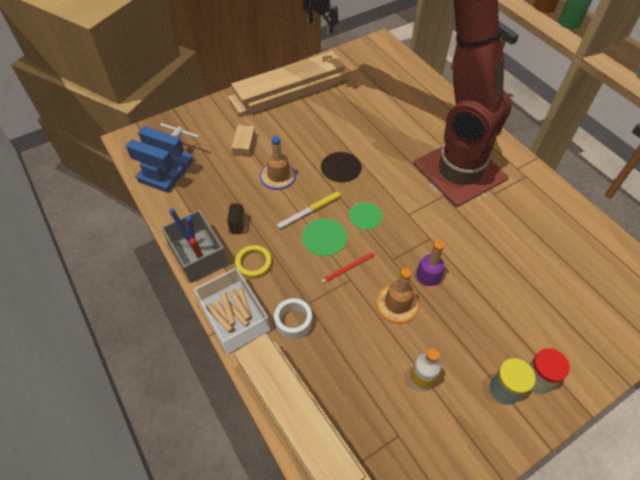

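Possible confusions in the top view:
- **Blue end:** only the mallet on the blue-rimmed pad (470,230).
- **Orange end:** the brown-headed mallet on the orange-rimmed pad (182,252) is the one I want. The purple look-alike (193,317) and the glue's orange cap (80,212) are not.
- **Mat:** the large green disc (327,231), not the small green (327,296) or black (416,316) disc.

Next I'll measure these and check a close crop.

```bash
cat > h.py <<'E'
from cell import r
import numpy as np,cv2
from scipy.optimize import least_squares
def plane(n,uv,z):
    p=r.camera_params(n);T=np.array(p["cam_to_world"]);uv=np.atleast_2d(uv).astype(float)
    d=np.c_[(uv[:,0]-p["cx"])/p["fx"],-(uv[:,1]-p["cy"])/p["fy"],-np.ones(len(uv))]@T[:3,:3].T
    return (T[:3,3]+d*((z-T[2,3])/d[:,2])[:,None])[:,:2]
def pix(im,hue,box,smin=110,vmin=50):
    h=cv2.cvtColor(im,cv2.COLOR_RGB2HSV);u0,v0,u1,v1=box
    m=(h[...,0]>=hue[0])&(h[...,0]<=hue[1])&(h[...,1]>smin)&(h[...,2]>vmin)
    k=np.zeros_like(m);k[v0:v1,u0:u1]=1
    v,u=np.nonzero(m&k);return np.c_[u,v]
def circ(P,R):
    f=lambda c:np.hypot(*(P-c[:2]).T)-R
    s=least_squares(f,P.mean(0),loss="soft_l1",f_scale=.002);return s.x,np.std(f(s.x))
E
python3 - <<'E'
from h import *
ims={n:r.grab_frame(n) for n in("top","scene")}
# mat
for n,b in(("top",(290,195,365,265)),("scene",(295,212,350,260))):
    P=pix(ims[n],(50,85),b);m=cv2.minEnclosingCircle(P.astype(np.float32))
    W=plane(n,P,.003);print("mat",n,len(P),W.mean(0).round(4),np.ptp(W,axis=0).round(3))
for nm in("blue","orange"):
  for n in ims:
    for t in("mallet_","pad_"):
      for d in r.masks_of(t+nm,n)[:3]:
        m=d["mask"];v,u=np.nonzero(m);P=np.c_[u,v]
        h=cv2.cvtColor(ims[n],cv2.COLOR_RGB2HSV)
        print(t+nm,n,round(d["conf"],2),np.round(d["extent"],1),len(P))
        if t=="pad_":
            c,_=cv2.findContours(m.astype(np.uint8),cv2.RETR_EXTERNAL,cv2.CHAIN_APPROX_NONE)
            W=plane(n,max(c,key=len)[:,0],.008);c,s=circ(W,.059);print("  pad circ",c.round(4),s.round(4))
        else:
            rng=(100,130) if nm=="blue" else (5,14)
            q=m&(h[...,0]>=rng[0])&(h[...,0]<=rng[1])&(h[...,1]>170)&(h[...,2]>80)
            v,u=np.nonzero(q);print("  cap",len(u),u.mean().round(1) if len(u) else "",v.mean().round(1) if len(u) else "",plane(n,[[u.mean(),v.mean()]],.166).round(4) if len(u) else "")
a=ims["top"][190:340,60:230];b=ims["top"][190:340,400:500]
cv2.imwrite("pics/crop.png",cv2.resize(np.hstack([a,b]),None,fx=2.9,fy=2.9,interpolation=cv2.INTER_CUBIC)[...,::-1])
E
```

```text
mat top 2347 [ 0.533  -0.0122] [0.134 0.133]
mat scene 1292 [ 0.5335 -0.0116] [0.183 0.135]
mallet_blue top 0.82 [455.1 230.6  41.9  29.6] 1039
  cap 42 470.3 229.5 [[ 0.5287 -0.3035]]
pad_blue top 0.85 [447.6 234.5  45.1  49.4] 951
  pad circ [ 0.5333 -0.3025] 0.0093
mallet_blue scene 0.73 [277.3 160.   19.6  42.2] 724
  cap 0   
mallet_blue scene 0.36 [422.9 368.4  31.9  43.7] 921
  cap 0   
pad_blue scene 0.72 [278.4 179.1  38.7  24. ] 431
  pad circ [ 0.5332 -0.3033] 0.0126
pad_blue scene 0.36 [399.1 304.9  44.4  35.8] 696
  pad circ [0.4843 0.2899] 0.0113
mallet_orange top 0.81 [206.5 308.8  42.8  33.1] 985
  cap 21 196.4 316.6 [[0.3512 0.2565]]
mallet_orange top 0.59 [194.6 252.9  46.6  29.6] 977
  cap 28 182.9 253.8 [[0.4776 0.286 ]]
pad_orange top 0.69 [202.2 251.5  47.7  50. ] 1005
  pad circ [0.4839 0.2906] 0.0093
mallet_orange scene 0.87 [429.8 261.9  24.4  45.7] 930
  cap 21 437.6 249.0 [[0.3639 0.2758]]
mallet_orange scene 0.71 [399.6 290.2  24.1  48.9] 904
  cap 25 404.6 278.8 [[0.4936 0.3015]]
pad_orange scene 0.58 [398.4 304.1  40.2  37.9] 639
  pad circ [0.4846 0.2899] 0.0105
```

View pics/crop.png

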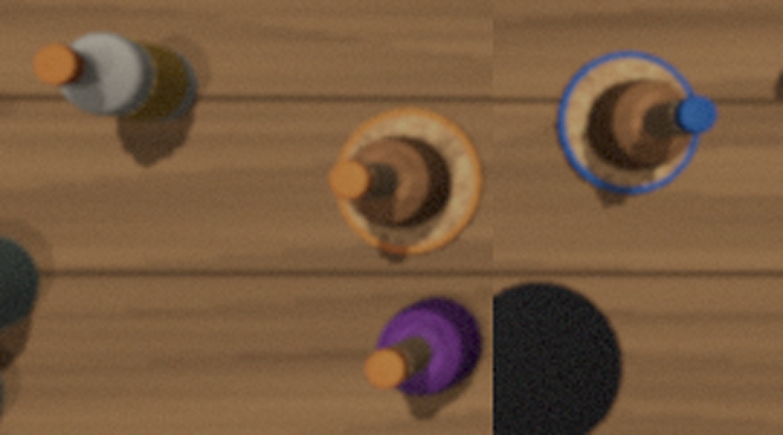

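The crop confirms the choice. The brown-headed mallet on the orange-rimmed pad is at top ≈(181,252), the blue one is at ≈(470,230), and the purple one is separate. Moving above blue now.

```bash
python3 -m creep '[0.3,0.3,0,0,0,0,-1, 0.58,0.52,0,0,0,0,-1, 0.58,0.52,0,0,0,0,-1, 0.58,0.52,0,0,0,0,-1, 0.58,0.52,0,0,0,0,-1, 0.58,0.52,0,0,0,0,-1, 0.58,0.52,0,0,0,0,-1, 0.58,0.52,0,0,0,0,-1, 0.58,0.52,0,0,0,0,-1, 0.58,0.52,0,0,0,0,-1, 0.58,0.52,0,0,0,0,-1, 0.58,0.52,0,0,0,0,-1, 0.58,0.52,0,0,0,0,-1, 0.58,0.52,0,0,0,0,-1, 0.58,0.52,0,0,0,0,-1, 0.58,0.52,0,0,0,0,-1, 0.1,0.03,0,0,0,0,-1, 0,0,0,0,0,0,-1, 0,0,0,0,0,0,-1]' 30
cat >> h.py <<'E'
from scipy.spatial.transform import Rotation as Ro
def wrist():
    s=r.sense();im=r.grab_frame("wrist");p=r.camera_params("wrist")
    T=np.eye(4);T[:3,3]=s["ee_pos"];T[:3,:3]=Ro.from_quat(s["tcp_rot"],scalar_first=True).as_matrix()
    return im,p,T@np.array(p["mount"])
def wplane(p,T,uv,z):
    uv=np.atleast_2d(uv).astype(float)
    d=np.c_[(uv[:,0]-p["cx"])/p["fx"],-(uv[:,1]-p["cy"])/p["fy"],-np.ones(len(uv))]@T[:3,:3].T
    return (T[:3,3]+d*((z-T[2,3])/d[:,2])[:,None])[:,:2]
def cap(im,hue,smin=150):
    h=cv2.cvtColor(im,cv2.COLOR_RGB2HSV);m=((h[...,0]>=hue[0])&(h[...,0]<=hue[1])&(h[...,1]>smin)&(h[...,2]>50)).astype(np.uint8)
    n,l,st,c=cv2.connectedComponentsWithStats(m);o=np.argsort(-st[1:,4])[:4]+1
    return [(st[i].tolist(),c[i].round(1)) for i in o]
E
python3 - <<'E'
from h import *
s=r.sense();print(s["time"],s["ee_pos"],s["tcp_rot"],s["ft_force"])
im,p,T=wrist();cv2.imwrite("pics/w1.png",im[...,::-1]);print({k:v for k,v in p.items()})
for st,c in cap(im,(100,130)):print(st,c,wplane(p,T,c,.173).round(4))
E
```

```text
time: 2.18
ee_pos: [0.5294, -0.3038, 0.2562]
tcp_rot: [0.0, 0.992, 0.129, -0.0]
ft_force: [-1.1, -1.2, 0.7]
grip_width: 0.999
grip_force: 0.0
2.1833 [ 0.52937172 -0.30375025  0.25615831] [ 9.45248154e-05  9.91698943e-01  1.28581184e-01 -2.77556607e-04] [-1.06966929 -1.18053168  0.68434845]
{'fx': 406.68740630432814, 'fy': 406.68740630432814, 'cx': 319.93804283915574, 'cy': 240.33706304412547, 'mount': array([[-4.08852023e-05,  9.57652012e-01,  2.87928154e-01,
         7.34925592e-02],
       [ 9.99999969e-01,  1.09332030e-04, -2.21641533e-04,
         9.32812053e-04],
       [-2.43735230e-04,  2.87928136e-01, -9.57651988e-01,
        -1.16546122e-01],
       [ 0.00000000e+00,  0.00000000e+00,  0.00000000e+00,
         1.00000000e+00]])}
[257, 129, 130, 155, 3959] [319.9 221.8] [[ 0.552  -0.2988]]
[635, 1, 5, 3, 5] [637.   2.] [[ 0.6827 -0.4073]]
[639, 6, 1, 1, 1] [639.   6.] [[ 0.6815 -0.4088]]
[639, 4, 1, 1, 1] [639.   4.] [[ 0.6822 -0.4085]]
```

View pics/w1.png

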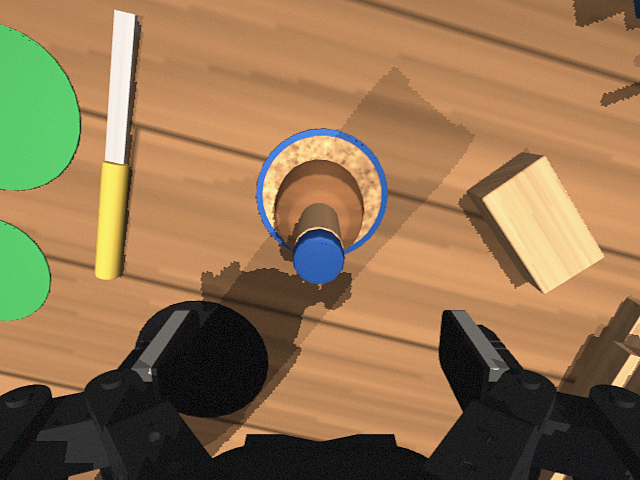

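The wrist view shows the blue cap at (319,258) and the pad rim around (322,193), with fingers clear on both sides. I'll fit both.

```bash
python3 - <<'E'
from h import *
im,p,T=wrist()
P=pix(im,(100,130),(240,110,400,300),150)
cu=P[(P[:,1]>=234)&(abs(P[:,0]-319)<30)];rim=P[P[:,1]<225]
(c,R)=cv2.minEnclosingCircle(cu.astype(np.float32));print(c,R,wplane(p,T,[c],.173).round(4))
print(circ(wplane(p,T,rim,.008),.0585))
E
```

```text
(319.1015930175781, 253.3922882080078) 29.597049713134766 [[ 0.535  -0.3035]]
(array([ 0.53328517, -0.30529202]), np.float64(0.0016910712918846362))
```

```bash
python3 -m creep '[0.06,0,-0.4,0,0,0,-1, 0,0,-0.5,0,0,0,-1, 0,0,-0.5,0,0,0,-1, 0,0,-0.5,0,0,0,-1, 0,0,-0.5,0,0,0,-1, 0,0,-0.3,0,0,0,-1, 0,0,-0.17,0,0,0,-1, 0,0,0,0,0,0,-1, 0,0,0,0,0,0,-1]' 70; python3 -m creep '[0,0,0,0,0,0,0, 0,0,0,0,0,0,0.2, 0,0,0,0,0,0,0.4, 0,0,0,0,0,0,1, 0,0,0,0,0,0,1, 0,0,0,0,0,0,1, 0,0,0,0,0,0,1, 0,0,0,0,0,0,1, 0,0,0,0,0,0,1, 0,0,0,0,0,0,1, 0,0,0,0,0,0,1]' 70
```

```text
time: 3.03
ee_pos: [0.5321, -0.3039, 0.1422]
tcp_rot: [0.0, 0.992, 0.128, 0.0]
ft_force: [0.3, 0.8, -0.2]
grip_width: 0.997
grip_force: 0.0
time: 3.95
ee_pos: [0.5324, -0.3029, 0.1421]
tcp_rot: [-0.0, 0.992, 0.129, 0.0]
ft_force: [-1.6, 2.3, 5.4]
grip_width: 0.31
grip_force: 69.0
```

```bash
python3 -m creep '[0,0,0.1,0,0,0,1, 0,0,0.2,0,0,0,1, 0,0,0.3,0,0,0,1, 0,0,0.4,0,0,0,1, 0,0,0.4,0,0,0,1, 0,0,0.4,0,0,0,1, 0,0,0.4,0,0,0,1, 0,0,0.3,0,0,0,1, 0,0,0.2,0,0,0,1, 0,0,0.1,0,0,0,1, 0,0,0,0,0,0,1, 0,0,0,0,0,0,1, 0,0,0,0,0,0,1, 0,0,0,0,0,0,1, 0,0,0,0,0,0,1, 0,0,0,0,0,0,1]'; for i in 1 2 3 4; do python3 -m creep '[0,0,0,0,0,0,1]' | grep -E "ft_f|ee_"; done; python3 - <<'E'
from h import *
s=r.sense();print(s["ft_force"],s["effort"],s["torque"])
im=r.grab_frame("scene");cv2.imwrite("pics/s2.png",im[60:300,150:470][...,::-1])
E
```

```text
time: 5.28
ee_pos: [0.532, -0.3032, 0.253]
tcp_rot: [-0.0, 0.992, 0.129, -0.0]
ft_force: [0.1, -0.4, -6.7]
grip_width: 0.308
grip_force: 69.3
ee_pos: [0.532, -0.3032, 0.2532]
ft_force: [1.2, -0.7, -6.0]
ee_pos: [0.5321, -0.3033, 0.2534]
ft_force: [-0.3, 1.5, -6.3]
ee_pos: [0.5321, -0.3033, 0.2535]
ft_force: [0.1, -0.0, -6.4]
ee_pos: [0.5321, -0.3033, 0.2535]
ft_force: [-0.4, -0.2, -6.6]
[-0.3700944  -0.17872755 -6.61720191] [-1.48904008e-03 -6.44240499e+01 -2.31064640e+00 -4.33952057e+01
  2.08551460e-02  1.24683525e-02 -2.65609742e-05] [ 0.03161201  0.0188451  -0.0014092 ]
```

View pics/s2.png

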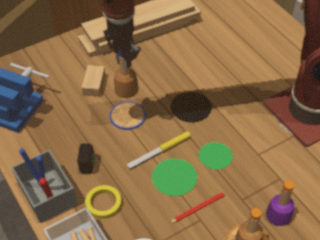

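The mallet is lifted clear and upright, and it reads about 6.5 N (≈0.66 kg). Setting it back now.

```bash
python3 -m creep '[0.02,0,-0.1,0,0,0,1, 0,0,-0.3,0,0,0,1, 0,0,-0.4,0,0,0,1, 0,0,-0.4,0,0,0,1, 0,0,-0.4,0,0,0,1, 0,0,-0.4,0,0,0,1, 0,0,-0.3,0,0,0,1, 0,0,-0.2,0,0,0,1, 0,0,-0.1,0,0,0,1, 0,0,-0.05,0,0,0,1, 0,0,-0.05,0,0,0,1, 0,0,-0.05,0,0,0,1, 0,0,0,0,0,0,1, 0,0,0,0,0,0,1, 0,0,0,0,0,0,1]'
```

```text
time: 6.92
ee_pos: [0.5331, -0.3034, 0.144]
tcp_rot: [0.0, 0.992, 0.129, 0.0]
ft_force: [0.4, -0.4, -6.6]
grip_width: 0.308
grip_force: 69.3
```

```bash
python3 -m creep '[0,0,-0.02,0,0,0,1, 0,0,-0.02,0,0,0,1, 0,0,0,0,0,0,1, 0,0,0,0,0,0,1]'|grep -E "ee|ft"; python3 -m creep '[0,0,-0.02,0,0,0,1, 0,0,0,0,0,0,1, 0,0,0,0,0,0,1]'|grep -E "ee|ft"
```

```text
ee_pos: [0.5331, -0.3034, 0.1421]
ft_force: [0.9, -0.5, -4.2]
ee_pos: [0.5333, -0.3033, 0.1421]
ft_force: [-3.1, 1.5, 5.3]
```

```bash
python3 -m creep '[0,0,0,0,0,0,0.3, 0,0,0,0,0,0,0.2, 0,0,0,0,0,0,0, 0,0,0,0,0,0,-0.5, 0,0,0,0,0,0,-1, 0,0,0,0,0,0,-1, 0,0,0,0,0,0,-1, 0,0,0,0,0,0,-1, 0,0,0,0,0,0,-1]'|grep -E "ee|ft|wid"; python3 -m creep '[0,0,0.2,0,0,0,-1, 0,0,0.5,0,0,0,-1, 0,0,0.7,0,0,0,-1, 0,0,0.7,0,0,0,-1, 0,0,0.5,0,0,0,-1, 0,0,0.3,0,0,0,-1, 0,0,0,0,0,0,-1, 0,0,0,0,0,0,-1, 0,0,0,0,0,0,-1]'; python3 - <<'E'
from h import *
im,p,T=wrist();cv2.imwrite("pics/w2.png",im[90:330,160:480][...,::-1])
P=pix(im,(100,130),(240,90,400,330),150);m=np.zeros((480,640),bool);m[P[:,1],P[:,0]]=1
rows=np.unique(P[:,1]);print(rows.min(),rows.max())
rim=P[P[:,1]<P[:,1].min()+80];print("pad",circ(wplane(p,T,rim,.008),.0585))
b=P[:,1].max();cu=P[(P[:,1]>b-25)];W=wplane(p,T,cu,.173);print("cap x-extent",W.min(0),W.max(0))
E
```

```text
ee_pos: [0.5329, -0.3033, 0.1411]
ft_force: [-0.6, 0.8, -1.2]
grip_width: 1.002
time: 9.0
ee_pos: [0.5323, -0.303, 0.2556]
tcp_rot: [-0.001, 0.992, 0.129, -0.001]
ft_force: [0.9, -0.2, 0.5]
grip_width: 0.999
grip_force: 0.0
132 287
pad (array([ 0.53309739, -0.30527884]), np.float64(0.0016716040836149248))
cap x-extent [ 0.51994835 -0.31667124] [ 0.53699268 -0.29102652]
```

View pics/w2.png

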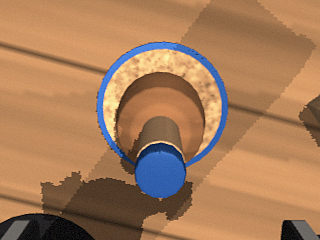

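Blue stands released and centred on its pad: the cap is at about (319,262) in the full frame, and the rim fit is within about 1.5 mm of the mallet axis. Going to orange.

```bash
python3 -m creep '[-0.03,0.3,0,0,0,0,-1, -0.065,0.8,0,0,0,0,-1, -0.065,0.8,0,0,0,0,-1, -0.065,0.8,0,0,0,0,-1, -0.065,0.8,0,0,0,0,-1, -0.065,0.8,0,0,0,0,-1, -0.065,0.8,0,0,0,0,-1, -0.065,0.8,0,0,0,0,-1, -0.065,0.8,0,0,0,0,-1, -0.065,0.8,0,0,0,0,-1, -0.065,0.8,0,0,0,0,-1, -0.065,0.8,0,0,0,0,-1, -0.065,0.8,0,0,0,0,-1, -0.065,0.8,0,0,0,0,-1, -0.065,0.8,0,0,0,0,-1, -0.065,0.8,0,0,0,0,-1, -0.065,0.8,0,0,0,0,-1, -0.065,0.8,0,0,0,0,-1, -0.065,0.8,0,0,0,0,-1, -0.03,0.1,0,0,0,0,-1]'; python3 -m creep '[0,0,0,0,0,0,-1, 0,0,0,0,0,0,-1, 0,0,0,0,0,0,-1]'; python3 - <<'E'
from h import *
im,p,T=wrist();cv2.imwrite("pics/w3.png",im[...,::-1])
print(cap(im,(5,16),170))
E
```

```text
time: 10.72
ee_pos: [0.4804, 0.2951, 0.2564]
tcp_rot: [-0.001, 0.991, 0.132, -0.001]
ft_force: [-0.5, -0.7, 0.8]
grip_width: 0.997
grip_force: 0.0
time: 10.97
ee_pos: [0.4838, 0.2873, 0.2566]
tcp_rot: [0.001, 0.992, 0.128, -0.0]
ft_force: [0.3, -0.3, 0.0]
grip_width: 0.998
grip_force: 0.0
[([253, 133, 131, 153, 3370], array([324.1, 236.4])), ([284, 421, 40, 20, 537], array([304.6, 430.5])), ([263, 142, 23, 21, 36], array([273.3, 150.8])), ([303, 132, 17, 3, 17], array([311. , 133.2]))]
```

View pics/w3.png

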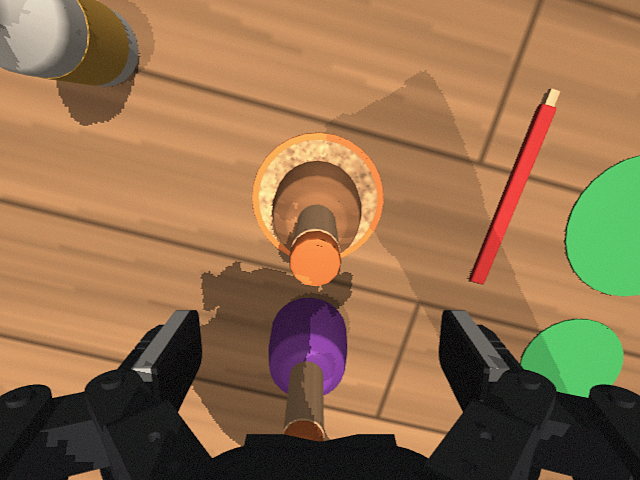

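The orange cap is at (315,260) with the pad rim around (318,197). The purple look-alike (308,345) lies clear of the fingers.

```bash
python3 - <<'E'
from h import *
im,p,T=wrist()
P=pix(im,(5,18),(240,110,400,225),170);print(len(P))
print("cap",wplane(p,T,[[315,260]],.173).round(4))
W=wplane(p,T,P,.008);c=np.array([.484,.290]);k=abs(np.hypot(*(W-c).T)-.058)<.006;print(k.sum(),circ(W[k],.0585))
E
```

```text
986
cap [[0.486  0.2893]]
976 (array([0.48385801, 0.28922701]), np.float64(0.0018441163825778503))
```

```bash
python3 -m creep '[0.03,0.045,-0.4,0,0,0,-1, 0,0,-0.5,0,0,0,-1, 0,0,-0.5,0,0,0,-1, 0,0,-0.5,0,0,0,-1, 0,0,-0.5,0,0,0,-1, 0,0,-0.3,0,0,0,-1, 0,0,-0.17,0,0,0,-1, 0,0,0,0,0,0,-1, 0,0,0,0,0,0,-1]' 70; python3 -m creep '[0,0,0,0,0,0,0, 0,0,0,0,0,0,0.2, 0,0,0,0,0,0,0.4, 0,0,0,0,0,0,1, 0,0,0,0,0,0,1, 0,0,0,0,0,0,1, 0,0,0,0,0,0,1, 0,0,0,0,0,0,1, 0,0,0,0,0,0,1, 0,0,0,0,0,0,1, 0,0,0,0,0,0,1]' 70
```

```text
time: 11.82
ee_pos: [0.4852, 0.2904, 0.1429]
tcp_rot: [-0.0, 0.992, 0.128, 0.0]
ft_force: [0.2, 0.3, 0.7]
grip_width: 0.998
grip_force: 0.0
time: 12.73
ee_pos: [0.4853, 0.2906, 0.1429]
tcp_rot: [-0.0, 0.992, 0.128, 0.0]
ft_force: [-0.2, -1.1, 6.3]
grip_width: 0.31
grip_force: 69.5
```

```bash
python3 -m creep '[0,0,0.1,0,0,0,1, 0,0,0.2,0,0,0,1, 0,0,0.3,0,0,0,1, 0,0,0.4,0,0,0,1, 0,0,0.4,0,0,0,1, 0,0,0.4,0,0,0,1, 0,0,0.4,0,0,0,1, 0,0,0.3,0,0,0,1, 0,0,0.2,0,0,0,1, 0,0,0.1,0,0,0,1, 0,0,0,0,0,0,1, 0,0,0,0,0,0,1, 0,0,0,0,0,0,1, 0,0,0,0,0,0,1, 0,0,0,0,0,0,1, 0,0,0,0,0,0,1]'; for i in 1 2 3 4; do python3 -m creep '[0,0,0,0,0,0,1]' | grep -E "ft_f|ee_"; done
```

```text
time: 14.07
ee_pos: [0.4848, 0.2904, 0.2539]
tcp_rot: [0.0, 0.992, 0.129, -0.0]
ft_force: [-1.0, 0.6, -3.2]
grip_width: 0.314
grip_force: 69.8
ee_pos: [0.4848, 0.2905, 0.2541]
ft_force: [-0.6, -0.1, -3.7]
ee_pos: [0.4849, 0.2905, 0.2542]
ft_force: [0.2, 0.1, -3.1]
ee_pos: [0.4849, 0.2905, 0.2543]
ft_force: [0.8, -0.0, -3.3]
ee_pos: [0.4849, 0.2905, 0.2543]
ft_force: [-0.5, -0.0, -3.2]
```

Orange reads about 3.3 N against blue's 6.5 N, so blue is the heavier one. Setting orange back.

```bash
python3 -m creep '[-0.02,-0.02,-0.1,0,0,0,1, 0,0,-0.3,0,0,0,1, 0,0,-0.4,0,0,0,1, 0,0,-0.4,0,0,0,1, 0,0,-0.4,0,0,0,1, 0,0,-0.4,0,0,0,1, 0,0,-0.3,0,0,0,1, 0,0,-0.2,0,0,0,1, 0,0,-0.1,0,0,0,1, 0,0,-0.05,0,0,0,1, 0,0,-0.05,0,0,0,1, 0,0,-0.05,0,0,0,1, 0,0,-0.02,0,0,0,1, 0,0,-0.02,0,0,0,1, 0,0,0,0,0,0,1, 0,0,0,0,0,0,1]'|grep -E "ee|ft"; python3 -m creep '[0,0,-0.02,0,0,0,1, 0,0,0,0,0,0,1, 0,0,0,0,0,0,1]'|grep -E "ee|ft"
```

```text
ee_pos: [0.4842, 0.2898, 0.1429]
ft_force: [0.1, 0.1, -2.5]
ee_pos: [0.4844, 0.2899, 0.143]
ft_force: [-1.9, -1.5, 4.9]
```

```bash
python3 -m creep '[0,0,0,0,0,0,0.3, 0,0,0,0,0,0,0.2, 0,0,0,0,0,0,0, 0,0,0,0,0,0,-0.5, 0,0,0,0,0,0,-1, 0,0,0,0,0,0,-1, 0,0,0,0,0,0,-1, 0,0,0,0,0,0,-1, 0,0,0,0,0,0,-1]'|grep -E "ee|ft|wid"; python3 -m creep '[0,0,0.2,0,0,0,-1, 0,0,0.5,0,0,0,-1, 0,0,0.7,0,0,0,-1, 0,0,0.7,0,0,0,-1, 0,0,0.5,0,0,0,-1, 0,0,0.3,0,0,0,-1, 0,0,0,0,0,0,-1, 0,0,0,0,0,0,-1, 0,0,0,0,0,0,-1]'; python3 - <<'E'
from h import *
im,p,T=wrist();cv2.imwrite("pics/w4.png",im[90:330,160:480][...,::-1])
P=pix(im,(5,18),(240,110,400,225),170)
W=wplane(p,T,P,.008);c=np.array([.484,.290]);k=abs(np.hypot(*(W-c).T)-.058)<.006;print(k.sum(),circ(W[k],.0585))
E
```

```text
ee_pos: [0.4841, 0.2897, 0.1419]
ft_force: [-0.3, 0.2, 1.0]
grip_width: 1.001
time: 17.48
ee_pos: [0.4836, 0.2893, 0.2566]
tcp_rot: [0.0, 0.992, 0.128, -0.001]
ft_force: [0.1, 0.0, -0.6]
grip_width: 0.999
grip_force: 0.0
971 (array([0.48374938, 0.28933282]), np.float64(0.0018684474288915545))
```

View pics/w4.png

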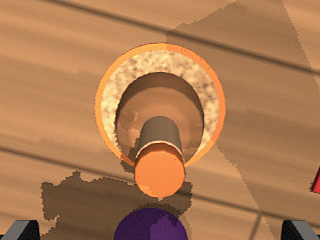

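Orange stands upright and centred, with its cap at (320,260) in the full frame. Returning to blue.

```bash
python3 -m creep '[0.03,-0.3,0,0,0,0,-1, 0.065,-0.8,0,0,0,0,-1, 0.065,-0.8,0,0,0,0,-1, 0.065,-0.8,0,0,0,0,-1, 0.065,-0.8,0,0,0,0,-1, 0.065,-0.8,0,0,0,0,-1, 0.065,-0.8,0,0,0,0,-1, 0.065,-0.8,0,0,0,0,-1, 0.065,-0.8,0,0,0,0,-1, 0.065,-0.8,0,0,0,0,-1, 0.065,-0.8,0,0,0,0,-1, 0.065,-0.8,0,0,0,0,-1, 0.065,-0.8,0,0,0,0,-1, 0.065,-0.8,0,0,0,0,-1, 0.065,-0.8,0,0,0,0,-1, 0.065,-0.8,0,0,0,0,-1, 0.065,-0.8,0,0,0,0,-1, 0.065,-0.8,0,0,0,0,-1, 0.065,-0.8,0,0,0,0,-1, 0.04,-0.12,0,0,0,0,-1]'|grep ee; python3 -m creep '[0,0,0,0,0,0,-1, 0,0,0,0,0,0,-1, 0,0,0,0,0,0,-1, 0,0,0,0,0,0,-1]'
```

```text
ee_pos: [0.5315, -0.3097, 0.2556]
time: 19.53
ee_pos: [0.534, -0.3013, 0.2577]
tcp_rot: [-0.0, 0.992, 0.13, -0.0]
ft_force: [-1.1, -0.0, -0.2]
grip_width: 1.0
grip_force: 0.0
```

```bash
python3 -m creep '[-0.01,-0.04,-0.4,0,0,0,-1, 0,0,-0.5,0,0,0,-1, 0,0,-0.5,0,0,0,-1, 0,0,-0.5,0,0,0,-1, 0,0,-0.5,0,0,0,-1, 0,0,-0.3,0,0,0,-1, 0,0,-0.17,0,0,0,-1, 0,0,0,0,0,0,-1, 0,0,0,0,0,0,-1]' 70; python3 -m creep '[0,0,0,0,0,0,0, 0,0,0,0,0,0,0.2, 0,0,0,0,0,0,0.4, 0,0,0,0,0,0,1, 0,0,0,0,0,0,1, 0,0,0,0,0,0,1, 0,0,0,0,0,0,1, 0,0,0,0,0,0,1, 0,0,0,0,0,0,1, 0,0,0,0,0,0,1, 0,0,0,0,0,0,1]' 80
```

```text
time: 20.28
ee_pos: [0.5337, -0.3045, 0.1438]
tcp_rot: [0.0, 0.992, 0.129, 0.0]
ft_force: [-0.3, -0.5, 0.2]
grip_width: 1.0
grip_force: 0.0
time: 21.2
ee_pos: [0.5335, -0.3041, 0.1436]
tcp_rot: [-0.0, 0.992, 0.129, 0.0]
ft_force: [-1.7, 3.4, 6.1]
grip_width: 0.311
grip_force: 78.7
```

```bash
python3 -m creep '[0,0,0.1,0,0,0,1, 0,0,0.2,0,0,0,1, 0,0,0.3,0,0,0,1, 0,0,0.4,0,0,0,1, 0,0,0.4,0,0,0,1, 0,0,0.4,0,0,0,1, 0,0,0.3,0,0,0,1, 0,0,0.2,0,0,0,1, 0,0,0.1,0,0,0,1, 0,0,0,0,0,0,1, 0,0,0,0,0,0,1, 0,0,0,0,0,0,1, 0,0,0,0,0,0,1]'; python3 -m creep '[0,0.1,0,0,0,0,1, 0,0.2,0,0,0,0,1, 0,0.3,0,0,0,0,1, 0,0.4,0,0,0,0,1, 0,0.5,0,0,0,0,1, 0,0.5,0,0,0,0,1, 0,0.5,0,0,0,0,1, 0,0.5,0,0,0,0,1, 0,0.5,0,0,0,0,1, 0,0.5,0,0,0,0,1, 0,0.5,0,0,0,0,1, 0,0.5,0,0,0,0,1, 0,0.5,0,0,0,0,1, 0,0.5,0,0,0,0,1, 0,0.4,0,0,0,0,1, 0,0.4,0,0,0,0,1, 0,0.3,0,0,0,0,1, 0,0.2,0,0,0,0,1, 0,0.1,0,0,0,0,1, 0,0.4,0,0,0,0,1]'; python3 -m creep '[0,0,0,0,0,0,1, 0,0,0,0,0,0,1, 0,0,0,0,0,0,1, 0,0,0,0,0,0,1, 0,0,0,0,0,0,1, 0,0,0,0,0,0,1]'
```

```text
time: 22.28
ee_pos: [0.5329, -0.3045, 0.2381]
tcp_rot: [-0.001, 0.992, 0.129, -0.001]
ft_force: [0.6, 0.3, -5.8]
grip_width: 0.308
grip_force: 79.1
time: 23.95
ee_pos: [0.5332, 0.005, 0.239]
tcp_rot: [0.001, 0.992, 0.127, -0.0]
ft_force: [1.5, -2.0, -6.1]
grip_width: 0.311
grip_force: 79.2
time: 24.45
ee_pos: [0.5333, 0.0067, 0.239]
tcp_rot: [0.0, 0.992, 0.128, -0.0]
ft_force: [0.4, -0.0, -5.9]
grip_width: 0.311
grip_force: 79.7
```

```bash
python3 -m creep '[0,-0.1,0,0,0,0,1, 0,-0.15,0,0,0,0,1, 0,-0.15,0,0,0,0,1, 0,-0.07,0,0,0,0,1, 0,0,0,0,0,0,1, 0,0,0,0,0,0,1, 0,0,0,0,0,0,1, 0,0,0,0,0,0,1, 0,0,0,0,0,0,1, 0,0,0,0,0,0,1, 0,0,0,0,0,0,1, 0,0,0,0,0,0,1]'; python3 - <<'E'
from h import *
im=r.grab_frame("scene");cv2.imwrite("pics/s5.png",im[80:400,150:550][...,::-1])
im,p,T=wrist();cv2.imwrite("pics/w5.png",im[...,::-1])
P=pix(im,(50,85),(0,0,640,480));
m=np.zeros((480,640),np.uint8);m[P[:,1],P[:,0]]=1
n,l,st,c=cv2.connectedComponentsWithStats(m)
for i in np.argsort(-st[1:,4])[:2]+1:
    cc,_=cv2.findContours((l==i).astype(np.uint8),0,1);W=wplane(p,T,max(cc,key=len)[:,0],.003);print(st[i],circ(W,.07))
E
```

```text
time: 25.45
ee_pos: [0.5333, -0.0114, 0.2391]
tcp_rot: [-0.0, 0.992, 0.129, -0.0]
ft_force: [-0.7, 0.2, -5.5]
grip_width: 0.31
grip_force: 79.8
[  244   122   157   124 10211] (array([ 0.5336928 , -0.01414078]), np.float64(0.016807667802290736))
[ 594    0   46   46 1407] (array([ 0.67194939, -0.17635857]), np.float64(0.008196753505874966))
```

View pics/s5.png

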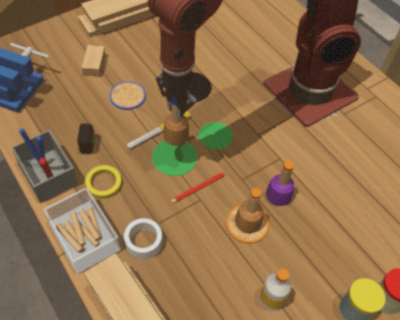

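View pics/w5.png

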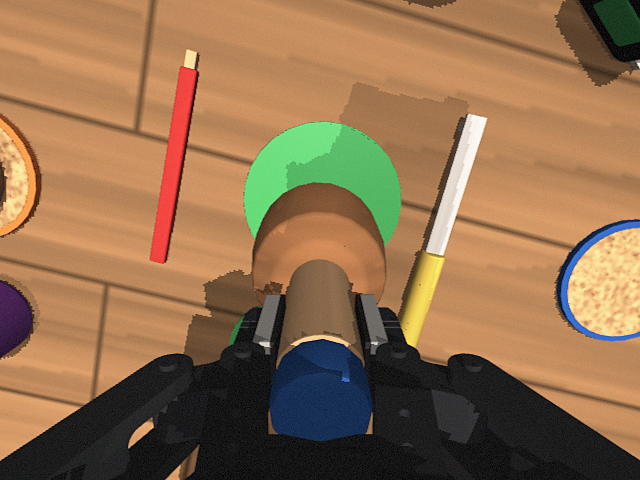

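The blue mallet is held upright over the large green mat (mat at about (322,200), mallet handle at (320,300)). It is within about 3 mm of the middle and still, and orange stands on its pad. Handing in.

```bash
python3 -c "
from cell import r
print(r.sense()['qd'].round(3) if hasattr(r.sense()['qd'],'round') else r.sense()['qd']);print(r.hand_in())"
```

```text
[ 0.001  0.     0.001 -0.002  0.001  0.002 -0.   ]
the job is handed in; nothing more can be done
None
```

I handed the job in at about 25.5 s with the blue mallet, the heavier one (about 6.5 N against orange's 3.3 N), held upright and still, its head about 10 cm above the middle of the large green mat, and the orange one standing released in the middle of its own pad.

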